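# Transfer turned handles to the finishing rack in reverse order

## Task

The four painted tool handles stand on the wooden drying rack in the order they came off the lathe, the first one next to the rack's orange end. Move them into the four bays of the grey finishing rack in the reverse order, so that the last one stands in the bay next to that rack's orange end and the first one in the bay farthest from it. Leave each handle standing upright on the floor of its own bay, and never let one topple over.

Things in the scene. Friction and masses are not known exactly. Their poses are not given: they have to be found in the camera images.
- handle_white: a turned wooden tool handle, dark wood with its top 40 mm painted white, standing upright on its foot. 100 mm tall, round; foot 42 mm in diameter, painted top a plain cylinder 30 mm in diameter (grip it there, the last 4 mm are chamfered), narrower neck just below it. Loose, 60 to 130 g. Origin: centre of the underside of the foot, z up along the handle.
- handle_green: a turned wooden tool handle, pale wood with its top 40 mm painted green, standing upright on its foot. 106 mm tall, round; foot 42 mm in diameter, painted top a plain cylinder 30 mm in diameter (grip it there, the last 4 mm are chamfered), narrower neck just below it. Loose, 60 to 130 g. Origin: centre of the underside of the foot, z up along the handle.
- handle_blue: a turned wooden tool handle, mid-brown wood with its top 40 mm painted blue, standing upright on its foot. 112 mm tall, round; foot 42 mm in diameter, painted top a plain cylinder 30 mm in diameter (grip it there, the last 4 mm are chamfered), narrower neck just below it. Loose, 60 to 130 g. Origin: centre of the underside of the foot, z up along the handle.
- handle_black: a turned wooden tool handle, pale wood with its top 40 mm painted black, standing upright on its foot. 118 mm tall, round; foot 42 mm in diameter, painted top a plain cylinder 30 mm in diameter (grip it there, the last 4 mm are chamfered), narrower neck just below it. Loose, 60 to 130 g. Origin: centre of the underside of the foot, z up along the handle.
- coaster_white: a flat white disc, 58 mm in diameter and 6 mm thick, fixed on the drying rack; at the start the white-topped handle stands on its middle. Like the handles, the four coasters come in a different order each time; they do not move during the job. Origin: centre of the underside, its top 6 mm higher.
- coaster_green: a flat green disc, 58 mm in diameter and 6 mm thick, fixed on the drying rack; at the start the green-topped handle stands on its middle. Like the handles, the four coasters come in a different order each time; they do not move during the job. Origin: centre of the underside, its top 6 mm higher.
- coaster_blue: a flat blue disc, 58 mm in diameter and 6 mm thick, fixed on the drying rack; at the start the blue-topped handle stands on its middle. Like the handles, the four coasters come in a different order each time; they do not move during the job. Origin: centre of the underside, its top 6 mm higher.
- coaster_black: a flat black disc, 58 mm in diameter and 6 mm thick, fixed on the drying rack; at the start the black-topped handle stands on its middle. Like the handles, the four coasters come in a different order each time; they do not move during the job. Origin: centre of the underside, its top 6 mm higher.
- drying_rack: where the handles start: a fixed pale wooden board 96 (x) by 335 (y) mm, top 20 mm above the bench, with an orange block (18 mm thick, 22 mm above the board) across its +y end. Four places in a row on its centre line, y = +112.5, +37.5, -37.5, -112.5 mm. Stands left or right of the robot, turned a little. Origin: centre of the underside, on the bench.
- finishing_rack: where they go, empty at the start: a fixed grey tray 76 (x) by 289 (y) mm, with an orange block (18 mm thick, 38 mm high) across its +y end. Walls and dividers 5 mm thick, 28 mm high, make four bays in a row, about 66 by 66 mm inside, centres at x = 0, y = +106.5, +35.5, -35.5, -106.5 mm, bay floor 5 mm above the bench. Origin: centre of the underside, on the bench.
Mind the look-alikes: they are no part of the job. Leave any red look-alike of the handle_white alone.

How it is judged (in metres and radians):
At the end, for the whole second after the job is handed in: Reverse order: the k-th handle from the drying rack's orange end is in the k-th finishing bay from the end without orange; each within 15 mm of its bay's centre along either rack axis, foot within 5 mm of the bay floor, upright within 0.1 rad, at rest (0.02 m/s, 0.1 rad/s) (((y of coaster_white in the frame of drying_rack between -0.1325 and -0.0925 m and y of handle_white in the frame of finishing_rack between 0.0915 and 0.1215 m) or (y of coaster_white in the frame of drying_rack between -0.0575 and -0.0175 m and y of handle_white in the frame of finishing_rack between 0.0205 and 0.0505 m) or (y of coaster_white in the frame of drying_rack between 0.0175 and 0.0575 m and y of handle_white in the frame of finishing_rack between -0.0505 and -0.0205 m) or (y of coaster_white in the frame of drying_rack between 0.0925 and 0.1325 m and y of handle_white in the frame of finishing_rack between -0.1215 and -0.0915 m)) and x of handle_white in the frame of finishing_rack between -0.015 and 0.015 m and z of handle_white in the frame of finishing_rack between 0 and 0.01 m and angle between each of handle_white, handle_green, handle_blue, handle_black's own z axis and vertical below 0.1 rad and linear speed of each of handle_white, handle_green, handle_blue, handle_black below 0.02 m/s and angular speed of each of handle_white, handle_green, handle_blue, handle_black below 0.1 rad/s and ((y of coaster_green in the frame of drying_rack between -0.1325 and -0.0925 m and y of handle_green in the frame of finishing_rack between 0.0915 and 0.1215 m) or (y of coaster_green in the frame of drying_rack between -0.0575 and -0.0175 m and y of handle_green in the frame of finishing_rack between 0.0205 and 0.0505 m) or (y of coaster_green in the frame of drying_rack between 0.0175 and 0.0575 m and y of handle_green in the frame of finishing_rack between -0.0505 and -0.0205 m) or (y of coaster_green in the frame of drying_rack between 0.0925 and 0.1325 m and y of handle_green in the frame of finishing_rack between -0.1215 and -0.0915 m)) and x of handle_green in the frame of finishing_rack between -0.015 and 0.015 m and z of handle_green in the frame of finishing_rack between 0 and 0.01 m and ((y of coaster_blue in the frame of drying_rack between -0.1325 and -0.0925 m and y of handle_blue in the frame of finishing_rack between 0.0915 and 0.1215 m) or (y of coaster_blue in the frame of drying_rack between -0.0575 and -0.0175 m and y of handle_blue in the frame of finishing_rack between 0.0205 and 0.0505 m) or (y of coaster_blue in the frame of drying_rack between 0.0175 and 0.0575 m and y of handle_blue in the frame of finishing_rack between -0.0505 and -0.0205 m) or (y of coaster_blue in the frame of drying_rack between 0.0925 and 0.1325 m and y of handle_blue in the frame of finishing_rack between -0.1215 and -0.0915 m)) and x of handle_blue in the frame of finishing_rack between -0.015 and 0.015 m and z of handle_blue in the frame of finishing_rack between 0 and 0.01 m and ((y of coaster_black in the frame of drying_rack between -0.1325 and -0.0925 m and y of handle_black in the frame of finishing_rack between 0.0915 and 0.1215 m) or (y of coaster_black in the frame of drying_rack between -0.0575 and -0.0175 m and y of handle_black in the frame of finishing_rack between 0.0205 and 0.0505 m) or (y of coaster_black in the frame of drying_rack between 0.0175 and 0.0575 m and y of handle_black in the frame of finishing_rack between -0.0505 and -0.0205 m) or (y of coaster_black in the frame of drying_rack between 0.0925 and 0.1325 m and y of handle_black in the frame of finishing_rack between -0.1215 and -0.0915 m)) and x of handle_black in the frame of finishing_rack between -0.015 and 0.015 m and z of handle_black in the frame of finishing_rack between 0 and 0.01 m); the robot touches nothing.
It fails at once if the white handle was toppled over (angle between handle_white's own z axis and vertical above 1 rad).
It fails at once if the green handle was toppled over (angle between handle_green's own z axis and vertical above 1 rad).
It fails at once if the blue handle was toppled over (angle between handle_blue's own z axis and vertical above 1 rad).
It fails at once if the black handle was toppled over (angle between handle_black's own z axis and vertical above 1 rad).
It also fails if it takes over 120 s, if anything falls off the work surface, if the arm or the gripper's body presses on something with over 40 N, if the wrist force passes 120 N, or if a joint passes its speed limit or range.

## Robot

A 6-joint arm with a two-finger parallel gripper is mounted at the origin on the work surface. World frame = base frame: x ahead of the robot, y to its left, z up, the work surface at z = 0. Lengths are in mm, angles in rad, forces in N, time in s.
With the tool pointing down it reaches from about 300 to 775 mm from the base axis. Payload 14.6 kg.
Tool frame: the origin (TCP) lies between the finger pads; the fingertips stand 25 mm ahead of it and the grasp point (between the pads) lies 6 mm ahead of it (env.finger_overhang is the distance from the TCP to the fingertips, in mm); z points along the fingers, y is the line along which they close (so a half turn about z gives the same grasp; the last joint's range is limited). The gripper opens to 94 mm and grips with 3 to 60 N. Pads are 16 mm wide; open, the fingers measure 119 mm over their backs; the gripper's body (75 mm by 177 mm) begins 78 mm behind the grasp point.
Start: joints at [-1.317, 0.3, 1.521, -0, 1.321, -0.067], TCP at [173.422, -521.933, 230.446] pointing down, gripper open.
Joint ranges: [-3.03, 3.03], [-0.79, 2.21], [0.23, 2.52], [-1.04, 4.18], [0, 3.07], [-2.55, 2.55]. Speed limits (rad/s): [2.22, 2.22, 2.57, 3.14, 3.14, 3.14].

## Interface

Orientations are given as a unit quaternion [w, x, y, z].
In Python, from rig import env, vision, close_job gives the robot as it stands.
- The arm moves only by the shell command python3 -m creep 'ROWS' [FORCE]. ROWS is text: rows parted by semicolons, each of 7 numbers parted by spaces: the opening, from 0 (shut) to 1 (fully open), then the shift along the tool's x, y, z in cm, then the turn, a rotation vector about the tool's x, y, z in degrees. A call has 1 to 12 rows; each row shifts and turns the commanded pose from where the row before left it, along the tool's axes as they then stand; what a row does not reach is not made up. A row lasts 1/12 s, in which the tool goes at most 41.7 mm and 7.16 degrees, less where a joint would pass 70% of its speed; a pose out of reach is approached as far as the arm can. A call with a gripper value outside its range is refused whole. The fingers move at their own pace and stop on an object; FORCE is the grip in N (left out, the last holds). Time passes only in rows, so rows that do not move let the fingers close. It gives the time, the measured TCP pose, the force, the opening and the grip force at its end, in the units of the state.
- env.get_state(): the state, without advancing time (a new reading comes with each control period).
- vision.grab_frame(name): name is "scene" or "top"; returns a dict with "pixels" (480x640x3 uint8, red, green, blue), "mtx" (3x3 intrinsics, pixels), "rvec" (rotation vector, rad) and "tvec" (3), from world to camera coordinates, as OpenCV has them. Camera axes: x right, y down, z forward; pixel columns grow to the right and rows downward; lengths in mm; the calibration is good to about 2 mm. A picture is of the moment at which its call begins. There is no depth.
- close_job(): hands the job in; it is judged then, once.
The state is a dict: "time_s": time; "qpos": joint angles; "qd": joint speeds; "tau": joint torques, N m; "tool_pos": TCP position; "ee_rot": TCP orientation; "wrist_force": force on the tool from outside, world axes, zero at the start; "wrist_torque": the same for the moment, N m; "grip_width": finger opening in mm; "grip_force": force on a finger pad.
Only numpy, scipy, OpenCV 4.12 (cv2) and the standard library are available. Lean on these libraries where they do the work, as an engineer would, in place of code of your own. Each camera call takes 0.05 s, during which the arm holds its last target. There are 200 camera calls.

## Working session

There is one attempt and no reset: what is moved stays moved. The work goes in short steps, Python scripts to look and compute and a shell command to move; the robot and the scene stay as the last step left them, time stands still between calls to the robot, and variables do not carry over. Pictures are saved under pics/ and viewed, at most 14 in all, crops included, and the job is handed in when it is done.

```bash
ls; mkdir -p pics; python3 - <<'E'
from rig import env, vision
import cv2
print(env.get_state())
for n in("scene","top"):
    f=vision.grab_frame(n); cv2.imwrite(f"pics/{n}0.png",f["pixels"][:,:,::-1]); print(n,f["mtx"],f["rvec"],f["tvec"])
E
```

```text
pics
{'time_s': 0.0, 'qpos': array([-1.31660315e+00,  3.00471760e-01,  1.52155171e+00,  1.77264192e-05,
        1.32071572e+00, -6.66203706e-02]), 'qd': array([ 4.05719067e-04, -5.73786713e-05, -2.96062104e-04, -4.39895602e-04,
       -1.18793878e-03, -3.08832582e-04]), 'tau': array([ 4.30283990e-05, -5.31807482e+01, -3.52731550e+01,  7.08829123e-02,
        2.44949665e-02, -1.29725327e-04]), 'tool_pos': array([ 173.36987897, -521.72226238,  229.89837937]), 'ee_rot': array([-5.71556656e-04,  9.87162584e-01,  1.59717577e-01, -4.51378258e-05]), 'wrist_force': array([-0.33714705,  0.60793104,  1.11752485]), 'wrist_torque': array([-0.00307033,  0.01719425, -0.03172792]), 'grip_force': 0.0, 'grip_width': 93.70088213831814}
scene [[569.85927877   0.         322.6403905 ]
 [  0.         569.85927877 236.65039701]
 [  0.           0.           1.        ]] [ 1.80215516  1.48444502 -0.74844773] [ -96.52425423 -247.3042557  1437.02900096]
top [[625.17789274   0.         320.37597685]
 [  0.         625.17789274 241.90312606]
 [  0.           0.           1.        ]] [ 2.16571942 -2.11699344  0.15444458] [ -12.84495322  495.94046463 1259.23857236]
```

View pics/scene0.png

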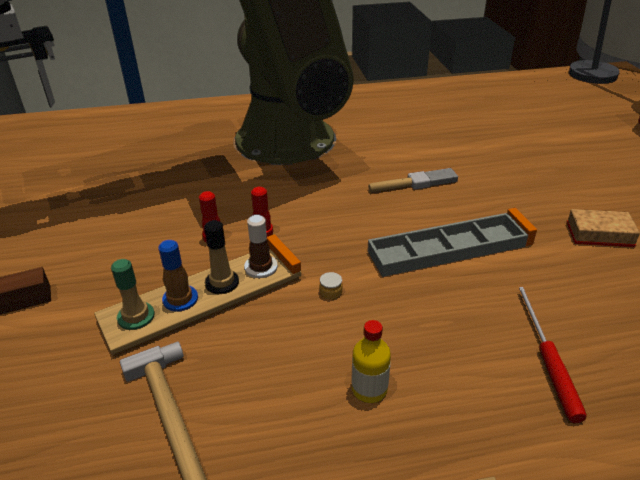

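View pics/top0.png

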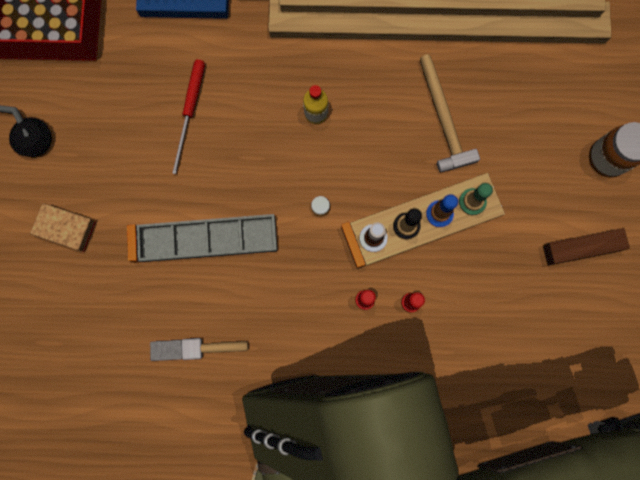

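The order from the drying rack's orange end is white, black, blue, green.

Pixel positions in the top view:
- **Handles:** white (373,233), black (412,216), blue (449,203), green (484,191).
- **Finishing rack:** its orange end is at (132,243).

Things that could be taken for the targets:
- The red handles at (367,298) and (413,300), which are the red look-alikes to leave alone.
- The bottle with a red cap at (316,92).
- The small white-lidded jar at (320,206), which could pass for the white handle. It isn't on the rack.

I'm choosing the four handles on the coasters, and checking that in a close crop.

```bash
cat > h.py <<'E'
import numpy as np, cv2
from rig import env, vision
class V:
    def __init__(s,n):
        f=vision.grab_frame(n); s.im=f["pixels"]; s.K=f["mtx"]; s.R=cv2.Rodrigues(f["rvec"])[0]; s.t=np.ravel(f["tvec"])
        s.P=s.K@np.c_[s.R,s.t]; s.c=-s.R.T@s.t; s.hsv=cv2.cvtColor(s.im,cv2.COLOR_RGB2HSV)
    def ray(s,uv,z):
        d=s.R.T@np.linalg.solve(s.K,[uv[0],uv[1],1]); return s.c+d*(z-s.c[2])/d[2]
def tri(a,b,ua,ub):
    X=cv2.triangulatePoints(a.P,b.P,np.float64(ua).reshape(2,1),np.float64(ub).reshape(2,1)).ravel(); return X[:3]/X[3]
E
python3 - <<'E'
from h import *
s,t=V("scene"),V("top")
print(s.c,t.c)
a=cv2.resize(t.im[160:280,110:290],None,fx=4.4,fy=4.4,interpolation=cv2.INTER_CUBIC)[:528,:792]
cv2.imwrite("pics/topF.png",a[:,:,::-1])
a=cv2.resize(t.im[165:275,335:510],None,fx=4.4,fy=4.4,interpolation=cv2.INTER_CUBIC)
cv2.imwrite("pics/topD.png",a[:,:,::-1])
a=cv2.resize(s.im[200:280,360:540],None,fx=4.4,fy=4.4,interpolation=cv2.INTER_CUBIC)
cv2.imwrite("pics/sceneF.png",a[:,:,::-1])
E
```

```text
[1289.6246937  -137.02906727  673.51307358] [ 303.5263006   -10.4794471  1318.92595904]
```

View pics/topF.png

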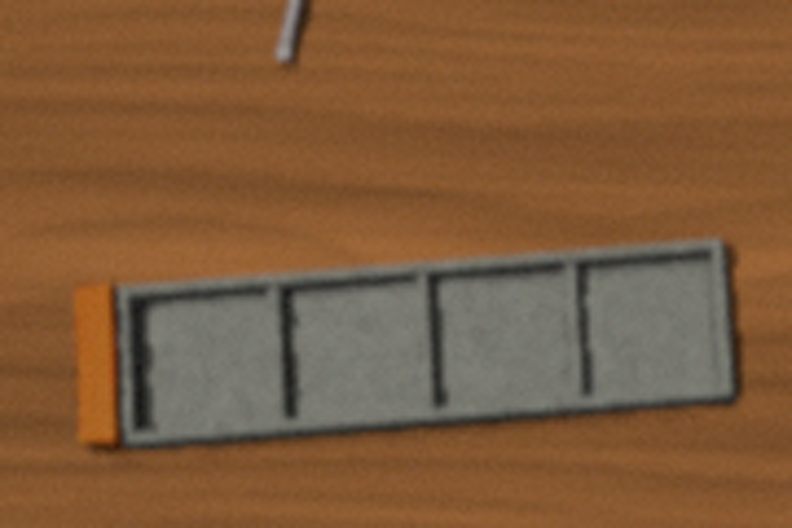

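View pics/topD.png

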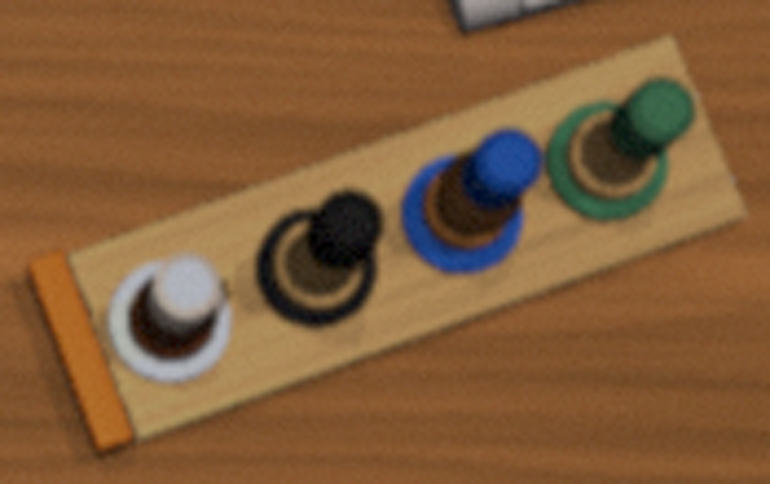

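View pics/sceneF.png

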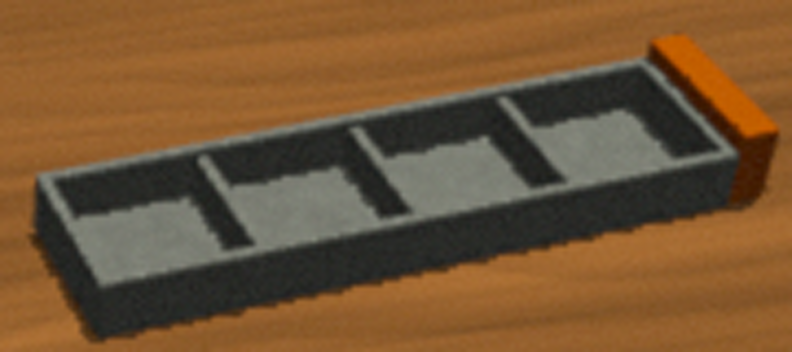

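The crops confirm the choice: four handles on coasters of matching colour, with white nearest the orange block. The finishing-rack rim corners are also clear in both views.

```bash
python3 - <<'E'
from h import *
s,t=V("scene"),V("top")
c=lambda u,v,o:((u+.5)/4.4-.5+o[0],(v+.5)/4.4-.5+o[1])
T=[(117,287),(124,446),(722,239),(737,397)]; S=[(738,157),(645,62),(100,286),(38,180)]
X=np.array([tri(s,t,c(*b,(360,200)),c(*a,(110,160))) for a,b in zip(T,S)]); print("rim",X.round(1))
R=np.array([t.ray(c(*a,(110,160)),28) for a in T]); print("ray28",R.round(1))
for Q in(X,R):
    ctr=Q.mean(0); d=(Q[0]+Q[1]-Q[2]-Q[3])[:2]; print("len",np.linalg.norm(d)/2); d/=np.linalg.norm(d)
    print(ctr,np.degrees(np.arctan2(d[1],d[0])))
    for y in(106.5,35.5,-35.5,-106.5): print("bay",y,(ctr[:2]+d*y).round(1))
H,Sa,Va=[s.hsv[...,i].astype(int) for i in range(3)]
roi=np.zeros(H.shape,bool); roi[205:335,95:300]=1
M=dict(white=(Sa<60)&(Va>110),black=(Va<50)&(Sa<120),blue=(abs(H-112)<12)&(Sa>120),green=(abs(H-75)<20)&(Sa>80))
top=dict(white=(187,286),black=(349,226),blue=(508,162),green=(661,111))
coa=dict(white=(169,320),black=(319,263),blue=(464,210),green=(608,159))
hh=dict(white=100,black=118,blue=112,green=106)
for k,m in M.items():
    n,l,st,ce=cv2.connectedComponentsWithStats((m&roi).astype(np.uint8))
    b=[(tuple(st[i]),ce[i].round(1)) for i in range(1,n) if st[i][4]>40]
    i=min((i for i in range(1,n) if st[i][4]>60),key=lambda i:st[i][1])
    ut=c(*top[k],(335,165)); uc=c(*coa[k],(335,165))
    us=(st[i][0]+st[i][2]/2-.5, st[i][1]+ 15*570/1080*.55)
    print(k,b,"tri top",tri(s,t,us,ut).round(1),"rayTop",t.ray(ut,26+hh[k])[:2].round(1),"coaster",t.ray(uc,26)[:2].round(1))
E
```

```text
rim [[525.8 387.4  25.3]
 [449.9 380.3  23.3]
 [555.2  99.1  26.7]
 [479.8  91.1  24.1]]
ray28 [[525.  385.8  28. ]
 [448.8 377.4  28. ]
 [554.7  98.   28. ]
 [478.7  88.3  28. ]]
len 290.2736593154971
[502.67671635 239.47266471  24.821869  ] 95.86584201180577
bay 106.5 [491.8 345.4]
bay 35.5 [499.  274.8]
bay -35.5 [506.3 204.2]
bay -106.5 [513.6 133.5]
len 289.99548083939
[501.8006119  237.36635451  28.        ] 95.9034859493258
bay 106.5 [490.8 343.3]
bay 35.5 [498.1 272.7]
bay -35.5 [505.5 202.1]
bay -106.5 [512.8 131.4]
white [((np.int32(248), np.int32(215), np.int32(17), np.int32(11), np.int32(159)), array([255.9, 220.1])), ((np.int32(244), np.int32(257), np.int32(34), np.int32(19), np.int32(201)), array([261.3, 268.3]))] tri top [ 509.8 -110.6  123. ] rayTop [ 509.2 -111.4] coaster [ 509.9 -111.4]
black [((np.int32(205), np.int32(220), np.int32(18), np.int32(19), np.int32(191)), array([213.4, 227.6])), ((np.int32(207), np.int32(237), np.int32(17), np.int32(13), np.int32(86)), array([215.1, 242.8])), ((np.int32(206), np.int32(273), np.int32(32), np.int32(21), np.int32(208)), array([222.5, 285.1]))] tri top [ 534.8 -179.3  140.7] rayTop [ 534.2 -179.9] coaster [ 539.  -182.7]
blue [((np.int32(159), np.int32(240), np.int32(22), np.int32(30), np.int32(498)), array([169.8, 254.5])), ((np.int32(163), np.int32(287), np.int32(35), np.int32(24), np.int32(268)), array([181.2, 302. ]))] tri top [ 566.  -249.1  135.3] rayTop [ 565.4 -250.4] coaster [ 566.3 -251.9]
green [((np.int32(112), np.int32(260), np.int32(23), np.int32(30), np.int32(512)), array([123.2, 274. ])), ((np.int32(117), np.int32(304), np.int32(37), np.int32(25), np.int32(280)), array([136.3, 320.1]))] tri top [ 592.  -318.1  128.3] rayTop [ 591.3 -319.2] coaster [ 592.8 -321. ]
```

```bash
python3 -m creep '0.7 0 0 0 0 0 -7.16; 0.7 0 0 0 0 0 -7.16; 0.7 0 0 0 0 0 -7.16; 0.7 0 0 0 0 0 -7.16; 0.7 0 0 0 0 0 -7.16; 0.7 0 0 0 0 0 -7.16; 0.7 0 0 0 0 0 -7.16; 0.7 0 0 0 0 0 -7.16; 0.7 0 0 0 0 0 -7.16; 0.7 0 0 0 0 0 -7.16;0.7 0 0 0 0 0 0' 20
```

```text
time_s: 1.22
tool_pos: [173.4, -521.9, 230.4]
ee_rot: [-0.0, 0.705, 0.709, 0.0]
wrist_force: [0.4, 0.3, -0.4]
grip_width: 65.9
grip_force: 0.0
```

```bash
python3 -m creep '0.7 1.5 1.3 0 0 0 0; 0.7 3 2.6 0 0 0 0; 0.7 3 2.6 0 0 0 0; 0.7 3 2.6 0 0 0 0; 0.7 3 2.6 0 0 0 0; 0.7 3 2.6 0 0 0 0; 0.7 3 2.6 0 0 0 0; 0.7 3 2.6 0 0 0 0; 0.7 3 2.6 0 0 0 0; 0.7 3 2.6 0 0 0 0; 0.7 3 2.6 0 0 0 0; 0.7 3 2.6 0 0 0 0'; python3 -m creep '0.7 3 2.6 0 0 0 0; 0.7 2.3 1.4 0 0 0 0; 0.7 1.3 0 1 0 0 0; 0.7 0 0 2 0 0 0; 0.7 0 0 2 0 0 0; 0.7 0 0 0 0 0 0;0.7 0 0 0 0 0 0'
```

```text
time_s: 2.22
tool_pos: [473.5, -175.2, 230.6]
ee_rot: [0.0, 0.709, 0.705, 0.0]
wrist_force: [-0.4, -0.1, 0.7]
grip_width: 66.2
grip_force: 0.0
time_s: 2.8
tool_pos: [511.9, -111.3, 180.0]
ee_rot: [-0.001, 0.708, 0.706, -0.0]
wrist_force: [0.7, -0.1, 0.4]
grip_width: 65.8
grip_force: 0.0
```

```bash
python3 - <<'E'
from h import *
s=V("scene"); print(env.get_state()["tool_pos"])
cv2.imwrite("pics/g1.png",cv2.resize(s.im[130:330,130:350],None,fx=3,fy=3,interpolation=cv2.INTER_CUBIC)[:,:,::-1])
E
```

```text
[ 512.44627093 -111.48350017  181.09584788]
```

View pics/g1.png

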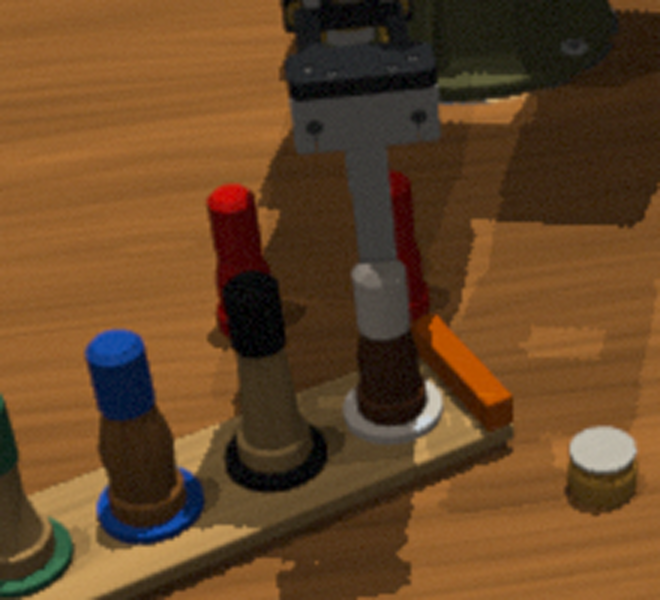

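The front finger at crop (377,255) lines up with the white top at (380,275). I'll lower and grip.

```bash
python3 -m creep '0.7 0 -0.2 1.5 0 0 0; 0.7 0 0 2 0 0 0; 0.7 0 0 2 0 0 0; 0.7 0 0 1.2 0 0 0; 0.7 0 0 0 0 0 0; 0 0 0 0 0 0 0; 0 0 0 0 0 0 0; 0 0 0 0 0 0 0; 0 0 0 0 0 0 0; 0 0 0 0 0 0 0; 0 0 0 0 0 0 0; 0 0 0 0 0 0 0' 25
```

```text
time_s: 3.85
tool_pos: [510.7, -111.1, 113.8]
ee_rot: [0.0, 0.707, 0.707, 0.0]
wrist_force: [-0.8, -0.5, 2.9]
grip_width: 29.6
grip_force: 25.0
```

```bash
python3 -m creep '0 0 0 -0.6 0 0 0; 0 0 0 -2 0 0 0; 0 0 0 -2.5 0 0 0; 0 0 0 -2.5 0 0 0; 0 0 0 -2.5 0 0 0; 0 0.5 0 -2 0 0 0; 0 1.35 0.2 -1.5 0 0 0; 0 2.5 0 0 0 0 0;0 3 0 0 0 0 0;0 3 0 0 0 0 0;0 3 0 0 0 0 0;0 3 0 0 0 0 0'; python3 -m creep '0 3 0 0 0 0 0; 0 2.5 0 0 0 0 0; 0 1.5 0 0 0 0 0; 0 1 0 1 0 0 0; 0 0 0 2.5 0 0 0; 0 0 0 3 0 0 0;0 0 0 3 0 0 0;0 0 0 2.5 0 0 0;0 0 0 1.5 0 0 0; 0 0 0 0 0 0 0;0 0 0 0 0 0 0'
```

```text
time_s: 4.85
tool_pos: [512.3, 53.8, 249.9]
ee_rot: [0.0, 0.707, 0.707, 0.0]
wrist_force: [-0.4, 0.3, -0.3]
grip_width: 29.8
grip_force: 25.0
time_s: 5.77
tool_pos: [512.4, 132.1, 114.1]
ee_rot: [-0.0, 0.707, 0.707, -0.001]
wrist_force: [-0.1, -0.9, 0.4]
grip_width: 29.4
grip_force: 25.0
```

```bash
python3 -m creep '0 0 0 0.8 0 0 0; 0 0 0 0.7 0 0 0; 0 0 0 0.4 0 0 0; 0 0 0 0.2 0 0 0; 0 0 0 0 0 0 0; 0 0 0 0 0 0 0'; python3 - <<'E'
from h import *
s=V("scene")
cv2.imwrite("pics/p1.png",cv2.resize(s.im[120:300,350:550],None,fx=3,fy=3,interpolation=cv2.INTER_CUBIC)[:,:,::-1])
E
```

```text
time_s: 6.27
tool_pos: [512.8, 132.5, 93.6]
ee_rot: [0.0, 0.707, 0.707, 0.0]
wrist_force: [-0.5, -1.0, -1.5]
grip_width: 29.5
grip_force: 25.0
```

View pics/p1.png

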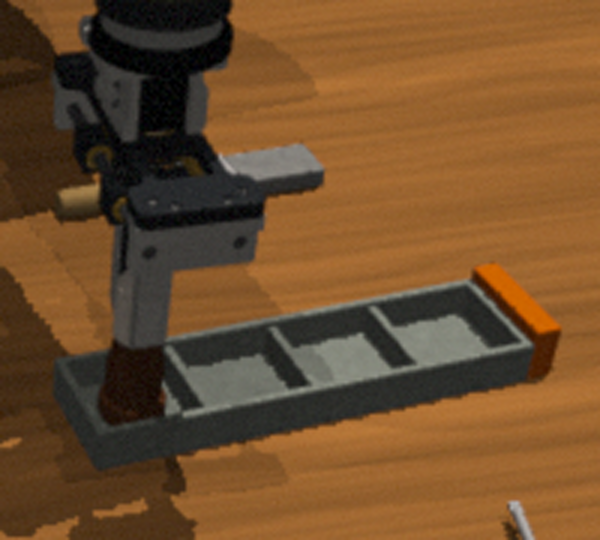

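The white handle is in the end bay farthest from orange, with its foot at crop (132,405). I'll ease it down, release, and go back for black.

```bash
python3 -m creep '0 0 0 0.1 0 0 0; 0 0 0 0 0 0 0; 0.7 0 0 0 0 0 0; 0.7 0 0 0 0 0 0; 0.7 0 0 0 0 0 0; 0.7 0 0 0 0 0 0; 0.7 0 0 0 0 0 0; 0.7 0 0 -2 0 0 0; 0.7 0 0 -3.5 0 0 0; 0.7 0 0 -3.5 0 0 0; 0.7 -1 0 -3.5 0 0 0; 0.7 -2.5 0 -2.5 0 0 0'; python3 -m creep '0.7 -3.5 0.2 0 0 0 0; 0.7 -3.5 0.2 0 0 0 0; 0.7 -3.5 0.5 0 0 0 0; 0.7 -3.5 0.5 0 0 0 0; 0.7 -3.5 0.5 0 0 0 0; 0.7 -3.5 0.5 0 0 0 0; 0.7 -3.5 0 0 0 0 0; 0.7 -2.85 0 0 0 0 0; 0.7 -1.5 0 1 0 0 0; 0.7 -0.8 0 2 0 0 0; 0.7 -0.2 0 2 0 0 0; 0.7 0 0 1 0 0 0'
```

```text
time_s: 7.32
tool_pos: [512.8, 98.7, 245.6]
ee_rot: [0.001, 0.706, 0.708, 0.001]
wrist_force: [0.5, -0.2, 0.4]
grip_width: 65.8
grip_force: 0.0
time_s: 8.32
tool_pos: [535.7, -200.9, 179.4]
ee_rot: [-0.002, 0.707, 0.707, -0.001]
wrist_force: [-0.4, -0.5, -0.4]
grip_width: 65.6
grip_force: 0.0
```

```bash
python3 -m creep '0.7 1 0.1 0 0 0 0; 0.7 1 0 0 0 0 0; 0.7 0 0 0 0 0 0; 0.7 0 0 0 0 0 0'; python3 - <<'E'
from h import *
s=V("scene"); print(env.get_state()["tool_pos"])
a=cv2.resize(s.im[190:300,120:270],None,fx=2.6,fy=2.6,interpolation=cv2.INTER_CUBIC)
b=cv2.resize(s.im[180:290,360:510],None,fx=2.6,fy=2.6,interpolation=cv2.INTER_CUBIC)
cv2.imwrite("pics/g2.png",np.hstack([a,b])[:,:,::-1])
E
```

```text
time_s: 8.65
tool_pos: [538.1, -179.9, 183.8]
ee_rot: [0.001, 0.707, 0.708, 0.0]
wrist_force: [0.3, -0.6, 0.3]
grip_width: 65.8
grip_force: 0.0
[ 538.03011762 -180.41549895  183.64148613]
```

View pics/g2.png

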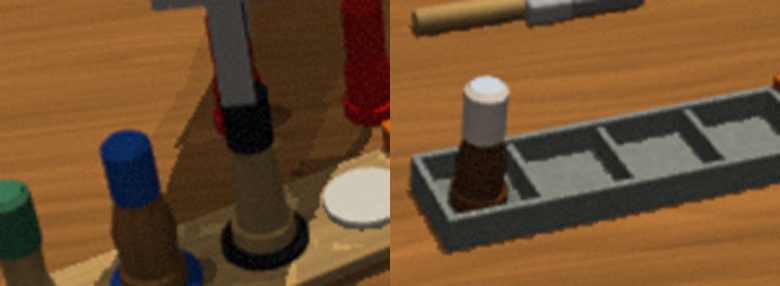

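White stands upright in its bay, with its top at (486,90) in the right half. The finger at (242,100) is on the black handle's axis, so I'll lower and grip.

```bash
python3 -m creep '0.7 0 -0.1 1.5 0 0 0; 0.7 0 0 2 0 0 0; 0.7 0 0 1.5 0 0 0; 0.7 0 0 0.4 0 0 0; 0.7 0 0 0 0 0 0; 0 0 0 0 0 0 0; 0 0 0 0 0 0 0; 0 0 0 0 0 0 0; 0 0 0 0 0 0 0; 0 0 0 0 0 0 0; 0 0 0 0 0 0 0; 0 0 0 0 0 0 0'
```

```text
time_s: 9.7
tool_pos: [536.6, -181.1, 128.7]
ee_rot: [0.0, 0.707, 0.707, 0.0]
wrist_force: [-0.3, -0.5, 1.8]
grip_width: 29.4
grip_force: 25.0
```

```bash
python3 -m creep '0 0 0 -0.6 0 0 0; 0 0 0 -2 0 0 0; 0 0 0 -3 0 0 0; 0 0 0 -3 0 0 0; 0 0.5 0 -3 0 0 0; 0 1.5 0 -2.4 0 0 0; 0 3.4 -0.4 0 0 0 0; 0 3.4 -0.4 0 0 0 0; 0 3.4 -0.4 0 0 0 0; 0 3.4 -0.4 0 0 0 0; 0 3.4 -0.4 0 0 0 0; 0 3.4 -0.4 0 0 0 0'; python3 -m creep '0 3.4 -0.4 0 0 0 0; 0 3.4 -0.25 0 0 0 0; 0 3.4 0 0 0 0 0; 0 2.8 0 0 0 0 0; 0 2 0 0 0 0 0; 0 1 0 1 0 0 0; 0 0 0 3 0 0 0; 0 0 0 3.5 0 0 0; 0 0 0 3.5 0 0 0; 0 0 0 1.5 0 0 0; 0 0 0 0 0 0 0; 0 0 0 0 0 0 0'
```

```text
time_s: 10.7
tool_pos: [512.0, 44.5, 268.9]
ee_rot: [0.0, 0.707, 0.707, 0.0]
wrist_force: [-0.3, -1.0, -1.5]
grip_width: 29.3
grip_force: 25.0
time_s: 11.7
tool_pos: [506.1, 202.4, 143.2]
ee_rot: [-0.0, 0.707, 0.707, -0.001]
wrist_force: [-0.5, 0.8, 0.3]
grip_width: 29.7
grip_force: 25.0
```

```bash
python3 -m creep '0 0 0 1.5 0 0 0; 0 0 0 1.2 0 0 0; 0 0 0 0.5 0 0 0; 0 0 0 0.3 0 0 0; 0 0 0 0 0 0 0; 0 0 0 0 0 0 0'
```

```text
time_s: 12.2
tool_pos: [506.4, 203.0, 109.0]
ee_rot: [0.0, 0.707, 0.707, 0.0]
wrist_force: [0.4, -1.5, -0.4]
grip_width: 29.7
grip_force: 25.0
```

```bash
python3 -m creep '0 0 0 0.1 0 0 0; 0 0 0 0 0 0 0; 0.7 0 0 0 0 0 0; 0.7 0 0 0 0 0 0; 0.7 0 0 0 0 0 0; 0.7 0 0 0 0 0 0; 0.7 0 0 -2 0 0 0; 0.7 0 0 -3.5 0 0 0; 0.7 0 0 -3.5 0 0 0; 0.7 -1 0 -3.5 0 0 0; 0.7 -2.5 0 -1.5 0 0 0; 0.7 -3.5 0 0 0 0 0'; python3 -m creep '0.7 -3.6 0.7 0 0 0 0; 0.7 -3.6 0.7 0 0 0 0; 0.7 -3.6 0.7 0 0 0 0; 0.7 -3.6 0.7 0 0 0 0; 0.7 -3.6 0.7 0 0 0 0; 0.7 -3.6 0.7 0 0 0 0; 0.7 -3.6 0.7 0 0 0 0; 0.7 -3.6 0.7 0 0 0 0; 0.7 -3.6 0.3 0 0 0 0; 0.7 -3 0 0 0 0 0; 0.7 -2 0 0 0 0 0; 0.7 -1 0 0 0 0 0'; python3 -m creep '0.7 0 0 2 0 0 0; 0.7 0 0 3 0 0 0; 0.7 0 0 2.3 0 0 0; 0.7 0 0 0 0 0 0; 0.7 0 0 0 0 0 0'
```

```text
time_s: 13.2
tool_pos: [507.0, 133.7, 251.6]
ee_rot: [0.002, 0.706, 0.708, 0.003]
wrist_force: [0.6, -0.2, 0.1]
grip_width: 65.5
grip_force: 0.0
time_s: 14.2
tool_pos: [564.6, -253.5, 247.1]
ee_rot: [-0.0, 0.708, 0.706, -0.0]
wrist_force: [0.3, 1.1, 0.1]
grip_width: 65.6
grip_force: 0.0
time_s: 14.62
tool_pos: [565.0, -250.4, 174.4]
ee_rot: [-0.001, 0.707, 0.707, -0.0]
wrist_force: [-0.2, 0.3, 0.9]
grip_width: 66.1
grip_force: 0.0
```

```bash
python3 - <<'E'
from h import *
s=V("scene"); print(env.get_state()["tool_pos"])
a=cv2.resize(s.im[210:320,80:230],None,fx=2.6,fy=2.6,interpolation=cv2.INTER_CUBIC)
b=cv2.resize(s.im[180:290,360:510],None,fx=2.6,fy=2.6,interpolation=cv2.INTER_CUBIC)
cv2.imwrite("pics/g3.png",np.hstack([a,b])[:,:,::-1])
E
```

```text
[ 565.51427783 -250.76386781  175.84067177]
```

View pics/g3.png

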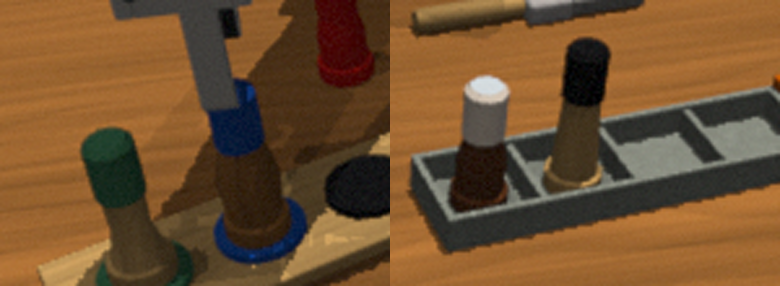

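```bash
python3 - <<'E'
from h import *
s=V("scene")
pr=lambda p:(lambda q:q[:2]/q[2])(s.P@np.r_[p,1])
for p in([605,-251,151],[605,-251,175],[566,-251,138],[566,-251,98]):print(p,((pr(p)-[80,210])*2.6).round())
E
```

```text
[605, -251, 151] [219. 109.]
[605, -251, 175] [211.  76.]
[566, -251, 138] [225.  86.]
[566, -251, 98] [237. 138.]
```

Black is upright in the third bay from orange. The finger projects to (219,109), which matches the picture. Blue's axis is about 2 mm toward +y, so I'll nudge and grip.

```bash
python3 -m creep '0.7 0.2 0 1.5 0 0 0; 0.7 0 0 2 0 0 0; 0.7 0 0 1.2 0 0 0; 0.7 0 0 0.4 0 0 0; 0.7 0 0 0 0 0 0; 0 0 0 0 0 0 0; 0 0 0 0 0 0 0; 0 0 0 0 0 0 0; 0 0 0 0 0 0 0; 0 0 0 0 0 0 0; 0 0 0 0 0 0 0; 0 0 0 0 0 0 0'
```

```text
time_s: 15.72
tool_pos: [565.1, -249.1, 123.6]
ee_rot: [0.0, 0.707, 0.707, 0.0]
wrist_force: [-0.7, 1.1, 0.9]
grip_width: 29.6
grip_force: 25.0
```

```bash
python3 -m creep '0 0 0 -0.6 0 0 0; 0 0 0 -2 0 0 0; 0 0 0 -3 0 0 0; 0 0 0 -3 0 0 0; 0 0.5 0 -3 0 0 0; 0 1.5 0 -2.9 0 0 0; 0 3.6 -0.7 0 0 0 0; 0 3.6 -0.7 0 0 0 0; 0 3.6 -0.7 0 0 0 0; 0 3.6 -0.7 0 0 0 0; 0 3.6 -0.7 0 0 0 0; 0 3.6 -0.7 0 0 0 0'; python3 -m creep '0 3.6 -0.4 0 0 0 0; 0 3.6 -0.4 0 0 0 0; 0 3.6 -0.4 0 0 0 0; 0 3.6 -0.4 0 0 0 0; 0 3.6 -0.4 0 0 0 0; 0 3.6 -0.4 0 0 0 0; 0 3.2 0 0 0 0 0; 0 2.2 0 0 0 0 0; 0 1.2 0 0 0 0 0; 0 0.5 0 1 0 0 0; 0 0 0 2.5 0 0 0; 0 0 0 3 0 0 0'; python3 -m creep '0 0 0 3 0 0 0; 0 0 0 2.5 0 0 0; 0 0 0 1 0 0 0; 0 0 0 0 0 0 0; 0 0 0 0 0 0 0'
```

```text
time_s: 16.72
tool_pos: [522.3, -11.5, 268.9]
ee_rot: [0.0, 0.707, 0.707, 0.0]
wrist_force: [1.2, -0.0, -1.6]
grip_width: 29.6
grip_force: 25.0
time_s: 17.72
tool_pos: [499.8, 273.4, 203.5]
ee_rot: [0.001, 0.707, 0.707, 0.001]
wrist_force: [0.9, 0.5, -1.5]
grip_width: 29.5
grip_force: 25.0
time_s: 18.13
tool_pos: [499.7, 273.5, 139.2]
ee_rot: [0.0, 0.707, 0.707, 0.0]
wrist_force: [0.4, -0.4, -0.1]
grip_width: 29.6
grip_force: 25.0
```

```bash
python3 -m creep '0 0 -0.1 1.5 0 0 0; 0 0 0 1.2 0 0 0; 0 0 0 0.5 0 0 0; 0 0 0 0.3 0 0 0; 0 0 0 0 0 0 0; 0 0 0 0 0 0 0'
```

```text
time_s: 18.63
tool_pos: [498.5, 274.0, 104.0]
ee_rot: [0.0, 0.707, 0.707, 0.0]
wrist_force: [-0.0, 0.6, -1.4]
grip_width: 29.8
grip_force: 25.0
```

```bash
python3 -m creep '0 0 0 0.1 0 0 0; 0 0 0 0 0 0 0; 0.7 0 0 0 0 0 0; 0.7 0 0 0 0 0 0; 0.7 0 0 0 0 0 0; 0.7 0 0 0 0 0 0; 0.7 0 0 -2 0 0 0; 0.7 0 0 -3.5 0 0 0; 0.7 0 0 -3.5 0 0 0; 0.7 -1 0 -3.5 0 0 0; 0.7 -2.5 0 -2 0 0 0; 0.7 -3.5 0 0 0 0 0'; python3 -m creep '0.7 -3.6 0.7 0 0 0 0; 0.7 -3.6 0.7 0 0 0 0; 0.7 -3.6 0.7 0 0 0 0; 0.7 -3.6 0.7 0 0 0 0; 0.7 -3.6 0.7 0 0 0 0; 0.7 -3.6 0.7 0 0 0 0; 0.7 -3.6 0.7 0 0 0 0; 0.7 -3.6 0.7 0 0 0 0; 0.7 -3.6 0.7 0 0 0 0; 0.7 -3.6 0.7 0 0 0 0; 0.7 -3.6 0.7 0 0 0 0; 0.7 -3.6 0.7 0 0 0 0'; python3 -m creep '0.7 -3.6 0.5 0 0 0 0; 0.7 -2.8 0.45 0 0 0 0; 0.7 -1.8 0 0 0 0 0; 0.7 -0.9 0 0 0 0 0; 0.7 0 0 2 0 0 0; 0.7 0 0 3 0 0 0; 0.7 0 0 2.5 0 0 0; 0.7 0 0 0 0 0 0; 0.7 0 0 0 0 0 0'
```

```text
time_s: 19.63
tool_pos: [499.1, 204.9, 252.2]
ee_rot: [0.002, 0.706, 0.708, 0.003]
wrist_force: [1.2, 0.1, -0.1]
grip_width: 65.9
grip_force: 0.0
time_s: 20.63
tool_pos: [582.0, -230.0, 247.5]
ee_rot: [0.0, 0.707, 0.707, 0.0]
wrist_force: [0.2, -0.2, 0.3]
grip_width: 65.6
grip_force: 0.0
time_s: 21.38
tool_pos: [591.4, -318.4, 172.3]
ee_rot: [-0.001, 0.707, 0.707, -0.0]
wrist_force: [0.8, -0.2, 0.4]
grip_width: 65.8
grip_force: 0.0
```

```bash
python3 - <<'E'
from h import *
s=V("scene"); p=env.get_state()["tool_pos"]; print(p)
pr=lambda p:(lambda q:q[:2]/q[2])(s.P@np.r_[p,1])
for q in([p[0]+39,p[1],p[2]-25],[592,-319,132],[592,-319,92]):print(((pr(q)-[50,220])*2.6).round())
a=cv2.resize(s.im[220:330,50:200],None,fx=2.6,fy=2.6,interpolation=cv2.INTER_CUBIC)
b=cv2.resize(s.im[180:290,360:510],None,fx=2.6,fy=2.6,interpolation=cv2.INTER_CUBIC)
cv2.imwrite("pics/g4.png",np.hstack([a,b])[:,:,::-1])
E
```

```text
[ 591.95312463 -318.79354887  174.0057963 ]
[169. 131.]
[182. 110.]
[198. 162.]
```

View pics/g4.png

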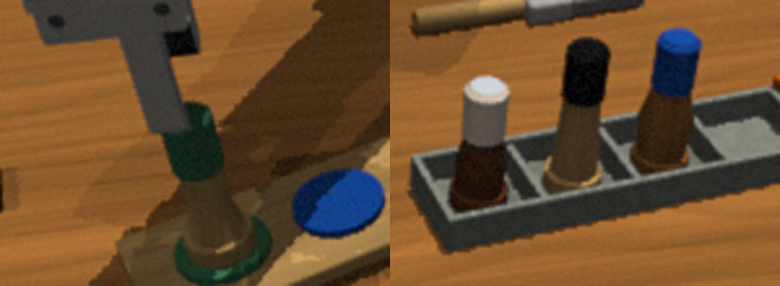

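Blue is upright in its bay. The finger at (169,131) is where I predicted, and green's axis is within about 1 mm, so I'll grip it.

```bash
python3 -m creep '0.7 0.1 0 1.5 0 0 0; 0.7 0 0 2 0 0 0; 0.7 0 0 1.5 0 0 0; 0.7 0 0 0.5 0 0 0; 0.7 0 0 0 0 0 0; 0 0 0 0 0 0 0; 0 0 0 0 0 0 0; 0 0 0 0 0 0 0; 0 0 0 0 0 0 0; 0 0 0 0 0 0 0; 0 0 0 0 0 0 0; 0 0 0 0 0 0 0'
```

```text
time_s: 22.43
tool_pos: [591.5, -318.1, 117.7]
ee_rot: [0.0, 0.707, 0.707, 0.0]
wrist_force: [0.4, -0.0, 2.9]
grip_width: 29.4
grip_force: 25.0
```

```bash
python3 -m creep '0 0 0 -0.6 0 0 0; 0 0 0 -2 0 0 0; 0 0 0 -3 0 0 0; 0 0 0 -3 0 0 0; 0 0.5 0 -3.2 0 0 0; 0 1.5 0 -3.2 0 0 0; 0 3.6 -0.7 0 0 0 0; 0 3.6 -0.7 0 0 0 0; 0 3.6 -0.7 0 0 0 0; 0 3.6 -0.7 0 0 0 0; 0 3.6 -0.7 0 0 0 0; 0 3.6 -0.7 0 0 0 0'; python3 -m creep '0 3.6 -0.6 0 0 0 0; 0 3.6 -0.6 0 0 0 0; 0 3.6 -0.6 0 0 0 0; 0 3.6 -0.6 0 0 0 0; 0 3.6 -0.6 0 0 0 0; 0 3.6 -0.6 0 0 0 0; 0 3.6 -0.6 0 0 0 0; 0 3.6 -0.6 0 0 0 0; 0 3.6 -0.6 0 0 0 0; 0 3.6 -0.4 0 0 0 0; 0 3 0 0 0 0 0; 0 2 0 0 0 0 0'; python3 -m creep '0 1.1 0 0 0 0 0; 0 0.5 0 1 0 0 0; 0 0 0 2.5 0 0 0; 0 0 0 3 0 0 0; 0 0 0 3 0 0 0; 0 0 0 2.5 0 0 0; 0 0 0 1 0 0 0; 0 0 0 0 0 0 0; 0 0 0 0 0 0 0'
```

```text
time_s: 23.43
tool_pos: [548.8, -80.5, 267.9]
ee_rot: [0.0, 0.707, 0.707, 0.0]
wrist_force: [1.9, -0.4, -1.9]
grip_width: 29.9
grip_force: 25.0
time_s: 24.43
tool_pos: [490.9, 330.6, 267.8]
ee_rot: [-0.0, 0.707, 0.708, 0.0]
wrist_force: [0.1, -0.6, -0.7]
grip_width: 29.5
grip_force: 25.0
time_s: 25.18
tool_pos: [492.2, 343.5, 138.2]
ee_rot: [0.0, 0.707, 0.707, 0.0]
wrist_force: [0.6, 0.1, 0.8]
grip_width: 29.5
grip_force: 25.0
```

```bash
python3 -m creep '0 0 0 1.5 0 0 0; 0 0 0 1.3 0 0 0; 0 0 0 0.8 0 0 0; 0 0 0 0.3 0 0 0; 0 0 0 0.1 0 0 0; 0 0 0 0.1 0 0 0; 0 0 0 0 0 0 0'; python3 -m creep '0.7 0 0 0 0 0 0; 0.7 0 0 0 0 0 0; 0.7 0 0 0 0 0 0; 0.7 0 0 0 0 0 0; 0.7 0 0 -2 0 0 0; 0.7 0 0 -3.5 0 0 0; 0.7 0 0 -3.5 0 0 0; 0.7 0 -1 -3.5 0 0 0; 0.7 0 -2.5 -2 0 0 0; 0.7 0 -3.5 0 0 0 0; 0.7 0 -3.5 0 0 0 0; 0.7 0 -2 0 0 0 0'; python3 -m creep '0.7 0 0 0 0 0 0; 0.7 0 0 0 0 0 0; 0.7 0 0 0 0 0 0'; python3 - <<'E'
from h import *
s,t=V("scene"),V("top")
a=cv2.resize(s.im[180:290,360:550],None,fx=3,fy=3,interpolation=cv2.INTER_CUBIC)
b=cv2.resize(t.im[190:275,110:300],None,fx=3,fy=3,interpolation=cv2.INTER_CUBIC)
cv2.imwrite("pics/end.png",np.vstack([a,b])[:,:,::-1])
E
```

```text
time_s: 25.77
tool_pos: [492.0, 344.1, 97.2]
ee_rot: [0.0, 0.707, 0.707, 0.001]
wrist_force: [0.8, -0.0, -0.4]
grip_width: 29.2
grip_force: 25.0
time_s: 26.77
tool_pos: [364.2, 343.8, 241.9]
ee_rot: [-0.0, 0.707, 0.707, 0.0]
wrist_force: [0.7, 0.3, 0.9]
grip_width: 65.6
grip_force: 0.0
time_s: 27.02
tool_pos: [367.3, 344.1, 241.6]
ee_rot: [0.0, 0.707, 0.707, 0.0]
wrist_force: [0.9, 0.5, -0.1]
grip_width: 65.8
grip_force: 0.0
```

View pics/end.png

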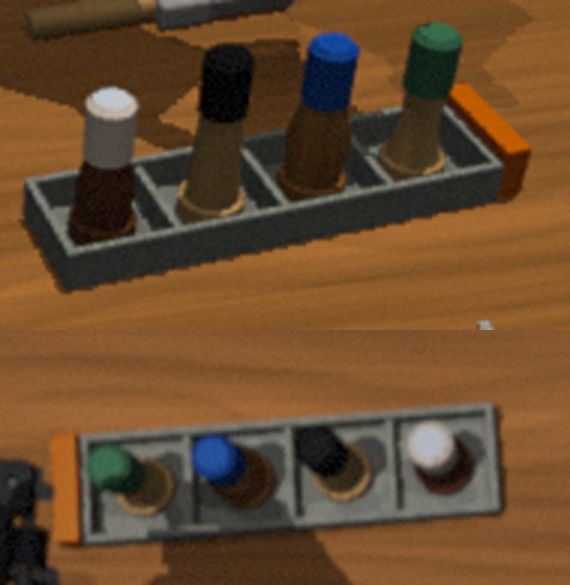

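All four stand upright and centred. From the orange end they are green, blue, black, white, with feet at about (145,487), (248,483), (342,475) and (445,465) in the lower half. The arm is clear.

```bash
python3 -c "
from rig import close_job
print(close_job())"
```

```text
the job is handed in; nothing more can be done
None
```

The job is handed in: all four handles stand upright in the finishing rack in reverse order (green, blue, black, white from its orange end), none toppled, about 27 s of the 120 s used; the hand-in gave back no verdict.

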